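Put the stacked lids back on their canisters

ROBOT

A 6-joint arm with a two-finger parallel gripper is mounted at the origin on a cart in front of the work surface, level with it; the furniture and walls round the work are solid. World frame = base frame: x ahead of the robot, y to its left, z up, the work surface at z = 0. Lengths are in mm, angles in rad, forces in N, time in s.
With the tool pointing down it reaches from about 325 to 925 mm from the base axis. Payload 3.1 kg.
Tool frame: the origin (TCP) lies at the very end of the fingers, on their centre line; the grasp point (between the pads) lies 19 mm behind it; z points along the fingers, y is the line along which they close (so a half turn about z gives the same grasp; the last joint's range is limited). The gripper opens to 85 mm and grips with 20 to 120 N. Pads are 22 mm wide; open, the fingers measure 114 mm over their backs; the gripper's body (76 mm by 85 mm) begins 54 mm behind the grasp point. The pads swing forward as they close: fully open they stand 13 mm farther back than shut.
Start: joints at [-1.314, 0.217, 1.613, -0, 1.311, -0.112], TCP at [225.332, -582.979, 231.3] pointing down, gripper open.
Joint ranges: [-2.75, 2.75], [-0.78, 2.1], [0.31, 2.55], [-1.13, 4.27], [0.13, 2.63], [-2.58, 2.58]. Speed limits (rad/s): [2.79, 2.79, 3.14, 3.14, 3.14, 3.14].

INTERFACE

Orientations are given as a unit quaternion [x, y, z, w].
In Python, from workcell import robot gives the robot as it stands. The module is installed in compiled form; this text tells all that it offers.
- The arm moves only by the tool servo_tool, never from a script. Its argument "steps" is a list of rows, each a list of 7 numbers: the shift along the tool's x, y, z each as a share of 0.15 m, from -1 to 1, then the turn, a rotation vector about the tool's x, y, z each as a share of pi/2 rad, from -1 to 1, then the finger opening in mm, from 0 to 85.4. In form: [[dx, dy, dz, rx, ry, rz, fingers], ...]. A call has 1 to 12 rows; each row shifts and turns the commanded pose from where the row before left it, along the tool's axes as they then stand; what a row does not reach is not made up. A row lasts 1/10 s, in which the tool goes at most 50 mm and 8.59 degrees, less where a joint would pass 70% of its speed; a pose out of reach is approached as far as the arm can. A call with a number of a shift or a turn outside -1 to 1 is refused whole. A call with a gripper value outside its range is refused whole. The fingers move at their own pace and stop on an object; the grip force is fixed at half the most. Time passes only in rows, so rows that do not move let the fingers close. It gives the time, the measured TCP pose, the force, the opening and the grip force at its end, in the units of the state.
- robot.read_state(): the state, without advancing time (a new reading comes with each control period).
- robot.get_image(name): name is "scene" or "side" or "wrist"; returns a dict with "pixels" (400x640x3 uint8, red, green, blue), "fx", "fy", "cx", "cy" (pixels), "rvec" (rotation vector, rad) and "tvec" (3), from world to camera coordinates, as OpenCV has them; the wrist camera has in their place "hand_eye" (4x4, takes a point from camera to tool coordinates, whose origin is the TCP and whose axes are the flange's). Camera axes: x right, y down, z forward; pixel columns grow to the right and rows downward; lengths in mm; the calibration is good to about 2 mm. The wrist camera is an equidistant fisheye: a pixel r from the principal point sees the ray r / f radians off the axis. A picture is of the moment at which its call begins: read the wrist's pose just before it. There is no depth.
- robot.job_done(): hands the job in; it is judged then, once.
Trained networks look in a picture, given as the dict that the camera call returned (one of the last four; its "shot" number tells which), for a name from the list of things; names that differ only in an ending like _2 or _b are one class to them, and where a whole thing is asked for, a point or a joint stands for the part that bears it (a point fixed in the world has none). Each returns a list of dicts, best first, with "confidence" (0 to 1); they miss things now and then, are a little off and sometimes report something else, mostly with a low value. They report only what shows in the picture. A call takes as long as a camera call. They do not tell look-alikes from the thing itself.
- robot.silhouettes(picture, target): "region" (400x640 bool, what is visible of it) and "box" ([left, top, right, bottom] in pixels, round what is visible of it).
The state is a dict: "clock": time; "joints": joint angles; "joint_velocities": joint speeds; "joint_efforts": joint torques, N m; "tcp_pos": TCP position; "orientation": TCP orientation; "wrist_force": force on the tool from outside, world axes, zero at the start; "torque": the same for the moment, N m; "finger_gap": finger opening in mm; "gripper_force": force on a finger pad.
Only numpy, scipy, OpenCV 4.12 (cv2) and the standard library are available. Lean on these libraries where they do the work, as an engineer would, in place of code of your own. Each camera call takes 0.05 s, during which the arm holds its last target. There are 200 camera calls.

TASK

The four washed wooden lids lie in one stack on the worktop. Take the stack apart and lay each lid on the open canister whose mouth has its shape and size (oblong, square, large round, and the smallest on the spice jar), flat, centred and square to the mouth so that it is fully covered. Leave the canisters standing where they are, and leave the egg timer and the tealight alone.

Things in the scene. Friction and masses are not known exactly. Their poses are not given: they have to be found in the camera images.
- oblong_lid_mid (a point): oblong lid, 120 x 60 mm, bottom of the stack, 12 mm thick (9 mm of pale wood over a 3 mm dark rubber seal set back 1.5 mm, so the wood is 3 to 12 mm above the underside); flat on both sides, no knob. Site: the lid's centre, half-way up, z up, x along its length.
- square_lid_mid (a point): square lid, 58 x 58 mm, second from below in the stack, 12 mm thick (9 mm of pale wood over a 3 mm dark rubber seal set back 1.5 mm, so the wood is 3 to 12 mm above the underside); flat on both sides, no knob. Site: the lid's centre, half-way up, z up, x and y along its sides.
- round_lid_mid (a point): large round lid, 57 mm across, third from below in the stack, 12 mm thick (9 mm of pale wood over a 3 mm dark rubber seal set back 1.5 mm, so the wood is 3 to 12 mm above the underside); flat on both sides, no knob. Site: the lid's centre, half-way up, z up.
- small_lid_mid (a point): small round lid, 42 mm across, top of the stack, 12 mm thick (9 mm of pale wood over a 3 mm dark rubber seal set back 1.5 mm, so the wood is 3 to 12 mm above the underside); flat on both sides, no knob. Site: the lid's centre, half-way up, z up.
- box_canister_rim (a point): oblong open canister of white stoneware, loose (about 0.5 kg), 110 x 50 mm outside, 45 mm high, walls 4.5 mm, standing on the worktop. Site: centre of its open mouth, at rim height, z up, x along its length.
- square_canister_rim (a point): square open canister of white stoneware, loose (about 0.5 kg), 48 x 48 mm outside, 50 mm high, walls 4.5 mm. Site: centre of its open mouth, at rim height, z up, x and y along its sides.
- round_canister_rim (a point): round open canister of white stoneware, loose (about 0.5 kg), 55 mm high; neck 46 mm across outside and 37 mm inside for the top 17 mm, body 58 mm across below. Site: centre of its open mouth, at rim height, z up.
- spice_jar_rim (a point): small round open jar of white stoneware, loose (about 0.35 kg), 50 mm high; neck 33 mm across outside and 25 mm inside for the top 16 mm, body 46 mm across below. Site: centre of its open mouth, at rim height, z up.
- egg_timer: bystander: white egg timer, 60 mm across, 54 mm high, behind the work. Origin: centre of its underside.
- tealight: bystander: tealight in an aluminium cup, 38 mm across, 16 mm high, near the hob. Origin: centre of its underside.
Mind the look-alikes: they are no part of the job. Leave any red look-alike of the part that bears small_lid_mid alone.

How it is judged:
By the outcome, as a careful person would: the job done as asked, in the order asked, and still so for the second after the job is handed in, with the robot touching nothing.
It also fails if it takes over 109 s, if anything falls off the work surface, if the arm or the gripper's body presses on something with over 40 N, if the wrist force passes 120 N, or if a joint passes its speed limit or range.

## Working session

There is one attempt and no reset: what is moved stays moved. The work goes in short steps, Python scripts to look and compute and a tool call to move; the robot and the scene stay as the last step left them, time stands still between calls to the robot, and variables do not carry over. Pictures are saved under pics/ and viewed, at most 14 in all, crops included, and the job is handed in when it is done.

Besides the shell and the picture viewer there is one more tool, called after ">>>" as name(argument=value, ...) on one line, values as JSON. servo_tool: Moves the arm, as the interface text tells. Its arguments: {"type":"object","properties":{"steps":{"type":"array"}},"required":["steps"]}

```bash
mkdir -p pics; cat > h.py <<'E'
import numpy as np, cv2
from scipy.spatial.transform import Rotation as R
from workcell import robot
def save(im,name): cv2.imwrite('pics/'+name,cv2.cvtColor(im['pixels'],cv2.COLOR_RGB2BGR))
def ray(im,uv,st=None):
    "origin and direction in world"
    u,v=uv
    if 'rvec' in im:
        Rm=R.from_rotvec(np.ravel(im['rvec'])).as_matrix(); t=np.ravel(im['tvec'])
        d=Rm.T@np.array([(u-im['cx'])/im['fx'],(v-im['cy'])/im['fy'],1]); return -Rm.T@t,d
    a=np.array([(u-im['cx'])/im['fx'],(v-im['cy'])/im['fy']]); r=np.linalg.norm(a)+1e-12
    d=np.r_[a/r*np.sin(r),np.cos(r)]; H=np.array(im['hand_eye']); W=R.from_quat(st['orientation']).as_matrix()
    return W@H[:3,3]+np.array(st['tcp_pos']), W@H[:3,:3]@d
def atz(im,uv,z,st=None):
    o,d=ray(im,uv,st); return o+d*(z-o[2])/d[2]
def project(im,P,st=None):
    P=np.atleast_2d(P)
    if 'rvec' in im:
        c=R.from_rotvec(np.ravel(im['rvec'])).apply(P)+np.ravel(im['tvec'])
        return np.c_[c[:,0]/c[:,2]*im['fx']+im['cx'],c[:,1]/c[:,2]*im['fy']+im['cy']]
    H=np.array(im['hand_eye']); W=R.from_quat(st['orientation']).as_matrix()
    c=((P-np.array(st['tcp_pos']))@W-H[:3,3])@H[:3,:3]
    n=np.linalg.norm(c[:,:2],axis=1); th=np.arctan2(n,c[:,2]); s=th/(n+1e-12)
    return np.c_[c[:,0]*s*im['fx']+im['cx'],c[:,1]*s*im['fy']+im['cy']]
E
python3 - <<'E'
from h import *
s=robot.read_state(); print({k:np.round(v,3) for k,v in s.items()})
N=dict(oblong_lid_mid=6,square_lid_mid=18,round_lid_mid=30,small_lid_mid=42,box_canister_rim=45,square_canister_rim=50,round_canister_rim=55,spice_jar_rim=50,egg_timer=20,tealight=10)
for c in ['scene','side','wrist']:
    im=robot.get_image(c); save(im,c+'0.png')
    print(c,im['fx'],im['cx'],im['cy'])
    if c!='wrist':print(ray(im,(320,200)))
    else: print(np.round(im['hand_eye'],3))
    if c=='wrist': continue
    for n,z in N.items():
        for d in robot.silhouettes(im,n)[:2]:
            v,u=np.nonzero(d['region']); print(n,round(d['confidence'],2),np.round(d['box']),np.round(atz(im,(u.mean(),v.mean()),z)))
E
```

```text
{'clock': np.float64(0.0), 'joints': array([-1.314,  0.218,  1.615, -0.   ,  1.311, -0.112]), 'joint_velocities': array([-0.002, -0.   ,  0.001, -0.001,  0.001, -0.   ]), 'joint_efforts': array([-1.0000e-03, -3.9685e+01, -3.0385e+01, -0.0000e+00,  1.0000e-02,
        0.0000e+00]), 'tcp_pos': array([ 225.113, -582.159,  229.943]), 'orientation': array([ 0.983,  0.183, -0.   , -0.001]), 'wrist_force': array([-0.544,  0.718,  0.707]), 'torque': array([-0.058, -0.004,  0.018]), 'gripper_force': np.float64(0.0), 'finger_gap': np.float64(85.608)}
scene 450.1425535591882 318.07765788450143 200.2033451626067
(array([ 97.03330019, 452.09042284, 647.85525728]), array([ 0.57657843, -0.48469576, -0.65775814]))
oblong_lid_mid 0.56 [284. 208. 347. 247.] [597.  46.   6.]
square_lid_mid 0.47 [293. 218. 333. 238.] [593.  61.  18.]
round_lid_mid 0.71 [297. 213. 330. 233.] [596.  51.  30.]
small_lid_mid 0.68 [299. 215. 328. 232.] [585.  57.  42.]
small_lid_mid 0.57 [301. 275. 326. 298.] [467. 153.  42.]
box_canister_rim 0.51 [262. 240. 272. 265.] [577. 168.  45.]
box_canister_rim 0.27 [404. 218. 436. 2
[... 878 characters left out ...]
  30.]
small_lid_mid 0.76 [316. 209. 336. 218.] [603.  40.  42.]
box_canister_rim 0.68 [292. 180. 346. 214.] [616. 129.  45.]
square_canister_rim 0.56 [245. 213. 278. 239.] [469. -11.  50.]
round_canister_rim 0.62 [238. 239. 273. 279.] [ 438. -157.   55.]
spice_jar_rim 0.74 [238. 237. 274. 281.] [ 439. -147.   50.]
spice_jar_rim 0.64 [226. 185. 246. 218.] [435. 137.  50.]
egg_timer 0.69 [346. 188. 374. 213.] [715. 132.  20.]
tealight 0.79 [319. 238. 341. 258.] [584. -61.  10.]
wrist 309.70691628693146 316.8696013148735 201.95747206401288
[[  -0.      -0.95    -0.312   79.274]
 [   1.       0.      -0.      -0.4  ]
 [   0.      -0.312    0.95  -142.354]
 [   0.       0.       0.       1.   ]]
```

View pics/scene0.png

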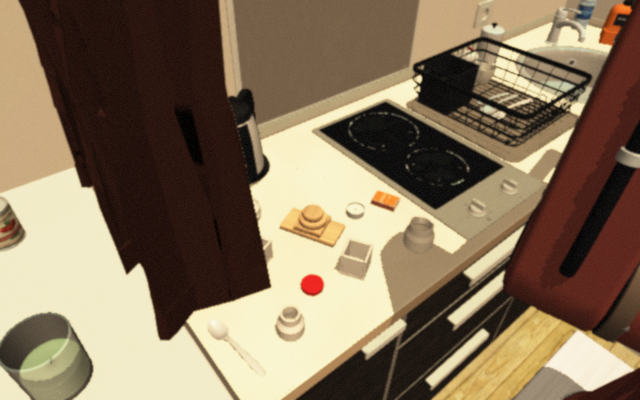

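View pics/side0.png

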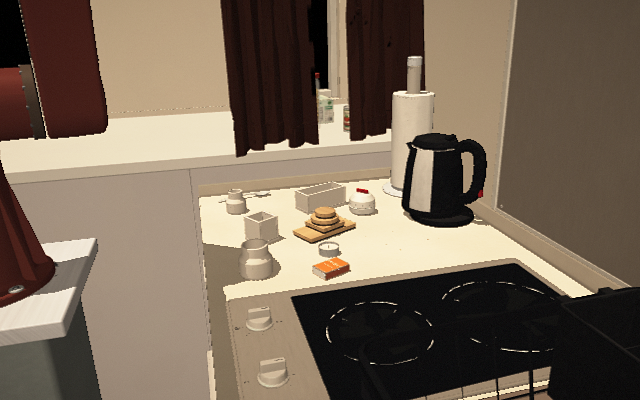

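The scene picture shows the stack at (313,222), the jar at (290,323), the square canister at (355,257) and the round canister at (420,235). The box canister is behind the curtain. The red look-alike is at (312,285). In the side picture the box canister is at (320,197), the timer at (362,203) and the tealight at (329,249).

Things that could be taken for the small lid: the red disc (scene 312,285), the tealight (355,210) and the pale disc on top of the stack (313,213). I choose the pale one and go above to look closer.

>>> servo_tool(steps=[[0.2,-0.2,-0.1,0,0,0,85],[0.23,-0.234,-0.033,0,0,0,85],[0.23,-0.234,-0.033,0,0,0,85],[0.23,-0.234,-0.033,0,0,0,85],[0.23,-0.234,-0.033,0,0,0,85],[0.23,-0.234,-0.033,0,0,0,85],[0.23,-0.234,-0.033,0,0,0,85],[0.23,-0.234,-0.033,0,0,0,85],[0.23,-0.234,-0.033,0,0,0,85],[0.23,-0.234,-0.033,0,0,0,85],[0.23,-0.234,-0.033,0,0,0,85],[0.23,-0.234,-0.033,0,0,0,85]])

```text
clock: 2.35
tcp_pos: [457.8, -45.3, 301.5]
orientation: [0.983, 0.183, 0.001, 0.0]
wrist_force: [1.6, -0.6, -0.1]
finger_gap: 84.7
gripper_force: 0.0
```

>>> servo_tool(steps=[[0.23,-0.234,-0.033,0,0,0,85],[0.23,-0.234,-0.033,0,0,0,85],[0,0,0,0,0,0,85],[0,0,0,0,0,0,85],[0,0,0,0,0,0,85]])

```text
clock: 2.85
tcp_pos: [495.9, 42.4, 310.3]
orientation: [0.983, 0.183, -0.0, 0.0]
wrist_force: [-0.1, -0.7, -0.1]
finger_gap: 85.0
gripper_force: 0.0
```

```bash
python3 - <<'E'
from h import *
s=robot.read_state(); print({k:np.round(s[k],3) for k in ('clock','joints','tcp_pos','orientation')})
N=dict(oblong_lid_mid=12,square_lid_mid=24,round_lid_mid=36,small_lid_mid=48,box_canister_rim=45,square_canister_rim=50,round_canister_rim=55,spice_jar_rim=50,egg_timer=30,tealight=10)
im=robot.get_image('wrist'); save(im,'w1.png')
for n,z in N.items():
    for d in robot.silhouettes(im,n)[:2]:
        v,u=np.nonzero(d['region']); print(n,round(d['confidence'],2),np.round(d['box']),np.round(atz(im,(u.mean(),v.mean()),z,s)))
E
```

```text
{'clock': np.float64(2.85), 'joints': array([-5.600e-02, -1.160e-01,  1.813e+00, -1.000e-03,  1.446e+00,
        1.147e+00]), 'tcp_pos': array([495.895,  42.353, 310.348]), 'orientation': array([ 0.983,  0.183, -0.   ,  0.   ])}
oblong_lid_mid 0.77 [318.  50. 367. 134.] [604.  43.  12.]
oblong_lid_mid 0.43 [329.  72. 364. 101.] [608.  40.  12.]
square_lid_mid 0.82 [319.  66. 367. 111.] [601.  51.  24.]
round_lid_mid 0.58 [328.  66. 367. 110.] [599.  47.  36.]
small_lid_mid 0.9 [331.  73. 365. 103.] [605.  42.  48.]
small_lid_mid 0.78 [244. 127. 270. 153.] [496. 129.  48.]
box_canister_rim 0.96 [234.   0. 273.  76.] [626. 185.  45.]
square_canister_rim 0.75 [292. 149. 332. 197.] [479.  46.  50.]
round_canister_rim 0.92 [371. 201. 409. 247.] [454. -83.  55.]
round_canister_rim 0.52 [291.   0. 336.  21.] [688. 121.  55.]
spice_jar_rim 0.58 [174. 138. 210. 171.] [450. 208.  50.]
egg_timer 0.67 [294.   0. 333.  21.] [695. 123.  30.]
tealight 0.57 [393. 115. 416. 140.] [585. -55.  10.]
```

View pics/w1.png

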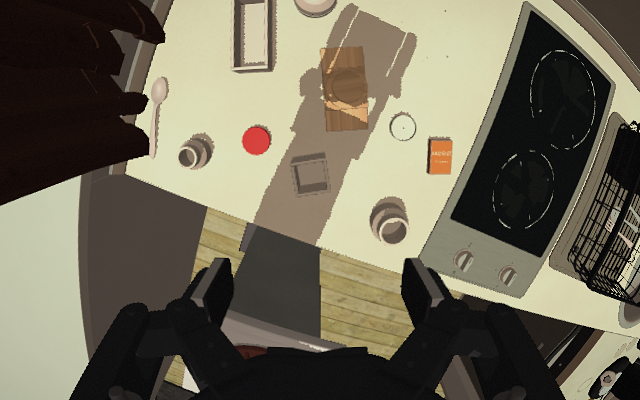

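The wrist picture shows the stack at (345,90), the box canister at (253,35), the square canister at (310,173), the jar at (193,152), the round canister at (389,222) and the red disc at (256,140). The timer is at (314,8) and the tealight at (402,127). Next, a tour with the camera straight above each item.

>>> servo_tool(steps=[[0.049,0.083,0.244,0,0,0,85],[0.049,0.083,0.244,0,0,0,85],[0.049,0.083,0.244,0,0,0,85],[0,0,0,0,0,0,85],[0,0,0,0,0,0,85],[0,0,0,0,0,0,85]])

```text
clock: 4.0
tcp_pos: [531.6, 16.4, 203.1]
orientation: [0.983, 0.183, 0.002, 0.0]
wrist_force: [-0.4, 1.0, 0.7]
finger_gap: 85.2
gripper_force: 0.0
```

```bash
cat >> h.py <<'E'
def near(im,s,n,z,ref):
    "silhouette of n nearest ref, its minAreaRect and hull circle in world at height z"
    best=None
    for d in robot.silhouettes(im,n):
        c,_=cv2.findContours(d['region'].astype(np.uint8),cv2.RETR_EXTERNAL,cv2.CHAIN_APPROX_NONE)
        c=max(c,key=len)[:,0]; P=np.array([atz(im,p,z,s)[:2] for p in c],np.float32)
        (a,b),(w,h),t=cv2.minAreaRect(P); e=np.hypot(a-ref[0],b-ref[1])
        if e<50:
            if w<h: w,h,t=h,w,t+90
            (ex,ey),er=cv2.minEnclosingCircle(P)
            print(n,round(d['confidence'],2),'rect c',np.round((a,b),1),'size',np.round((w,h),1),'long axis deg',round((t+90)%180-90,1),'circ',np.round((ex,ey,er*2),1))
def look(name,items):
    s=robot.read_state(); print(round(float(s['clock']),2),np.round(s['tcp_pos'],1),'yaw',np.round(np.degrees(2*np.arctan2(s['orientation'][1],s['orientation'][0])),1))
    im=robot.get_image('wrist'); save(im,name)
    for n,z,ref in items: near(im,s,n,z,ref)
    return im,s
E
python3 - <<'E'
from h import *
look('w2.png',[('oblong_lid_mid',12,(604,43)),('square_lid_mid',24,(604,43)),('round_lid_mid',36,(604,43)),('small_lid_mid',48,(604,43)),('tealight',16,(585,-55)),('square_canister_rim',50,(479,46)),('box_canister_rim',45,(620,175))])
E
```

```text
4.0 [531.6  16.4 203.1] yaw 21.1
oblong_lid_mid 0.73 rect c [644.5  63. ] size [60.3 31.1] long axis deg -64.2 circ [643.4  61.8  64.8]
square_lid_mid 0.82 rect c [613.4  74.3] size [30.1 15.1] long axis deg -16.4 circ [611.3  67.2  30.1]
round_lid_mid 0.57 rect c [604.6  43. ] size [56.  55.3] long axis deg 77.5 circ [604.3  43.2  57.1]
round_lid_mid 0.53 rect c [574.6  55. ] size [22.6 11.8] long axis deg 67.5 circ [578.4  53.4  22.7]
small_lid_mid 0.78 rect c [605.2  42.8] size [39.9 39.2] long axis deg 66.3 circ [604.8  42.4  41.5]
tealight 0.61 rect c [585.2 -54.2] size [40.3 38.2] long axis deg -67.0 circ [584.5 -54.3  41.5]
square_canister_rim 0.84 rect c [482.6  45.3] size [60.3 53.7] long axis deg 29.6 circ [482.3  45.6  77.7]
```

View pics/w2.png

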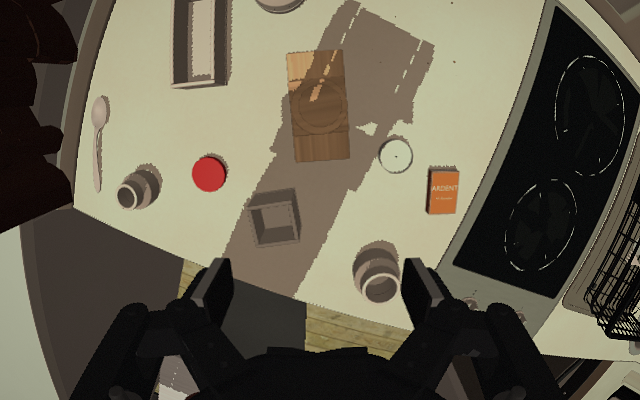

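The stack shows clearly at (319,105), with the red disc at (209,174) and well apart from it. The lids' positions agree at (604.7, 42.8). Next: the box canister, then the jar.

>>> servo_tool(steps=[[0.155,-0.275,0,0,0,0,85],[0.155,-0.275,0,0,0,0,85],[0.155,-0.275,0,0,0,0,85],[0,0,0,0,0,0,85],[0,0,0,0,0,0,85],[0,0,0,0,0,0,85]])

```text
clock: 5.0
tcp_pos: [550.6, 156.1, 200.7]
orientation: [0.983, 0.183, -0.0, 0.0]
wrist_force: [-0.8, -0.3, -0.3]
finger_gap: 84.7
gripper_force: 0.0
```

```bash
python3 - <<'E'
from h import *
look('w3.png',[('box_canister_rim',45,(620,180)),('egg_timer',30,(690,122)),('oblong_lid_mid',12,(604,43)),('spice_jar_rim',50,(450,208))])
E
```

```text
5.0 [550.6 156.1 200.7] yaw 21.1
box_canister_rim 0.95 rect c [633.3 191.9] size [109.4  50. ] long axis deg 21.3 circ [633.8 191.2 118.1]
egg_timer 0.84 rect c [712.2 131.6] size [61.  59.5] long axis deg 2.8 circ [712.3 132.3  64.2]
oblong_lid_mid 0.79 rect c [586.6  35.6] size [79.7 62.2] long axis deg 24.1 circ [586.8  37.5  97.4]
spice_jar_rim 0.74 rect c [458.9 213.7] size [54.8 40.6] long axis deg -16.0 circ [458.1 212.4  57.5]
```

>>> servo_tool(steps=[[-0.26,-0.14,0,0,0,0,85],[-0.26,-0.14,0,0,0,0,85],[-0.26,-0.14,0,0,0,0,85],[-0.26,-0.14,0,0,0,0,85],[0,0,0,0,0,0,85],[0,0,0,0,0,0,85],[0,0,0,0,0,0,85]])

```text
clock: 5.95
tcp_pos: [376.5, 178.8, 201.7]
orientation: [0.983, 0.183, 0.001, 0.0]
wrist_force: [0.1, 0.1, 0.2]
finger_gap: 84.7
gripper_force: 0.0
```

```bash
python3 - <<'E'
from h import *
look('w4.png',[('spice_jar_rim',50,(450,208)),('square_canister_rim',50,(480,46))])
E
```

```text
5.95 [376.5 178.8 201.7] yaw 21.1
spice_jar_rim 0.88 rect c [442.7 217.3] size [40.4 40. ] long axis deg -69.5 circ [442.2 217.5  42.5]
square_canister_rim 0.85 rect c [472.4  54.5] size [65.6 53. ] long axis deg -59.1 circ [472.9  54.   79.4]
```

>>> servo_tool(steps=[[-0.052,0.268,0,0,0,0,85],[-0.052,0.268,0,0,0,0,85],[-0.052,0.268,0,0,0,0,85],[-0.052,0.268,0,0,0,0,85],[0,0,0,0,0,0,85],[0,0,0,0,0,0,85],[0,0,0,0,0,0,85]])

```text
clock: 6.8
tcp_pos: [404.0, 18.2, 200.7]
orientation: [0.983, 0.183, -0.0, -0.0]
wrist_force: [0.5, 0.8, 0.3]
finger_gap: 85.0
gripper_force: 0.0
```

```bash
python3 - <<'E'
from h import *
look('w5.png',[('spice_jar_rim',50,(450,208)),('square_canister_rim',50,(480,46))])
E
```

```text
6.8 [404.   18.2 200.7] yaw 21.1
spice_jar_rim 0.91 rect c [443.7 204.7] size [59.4 39.5] long axis deg -74.6 circ [443.9 204.8  59.6]
square_canister_rim 0.69 rect c [474.8  44.1] size [47.8 47.6] long axis deg -60.4 circ [475.   44.4  64.3]
```

>>> servo_tool(steps=[[-0.155,0.247,0,0,0,0,85],[-0.155,0.247,0,0,0,0,85],[-0.155,0.247,0,0,0,0,85],[0,0,0,0,0,0,48],[0,0,0,0,0,0,48],[0,0,0,0,0,0,48]])

```text
clock: 7.55
tcp_pos: [379.0, -109.8, 200.7]
orientation: [0.983, 0.184, -0.0, -0.0]
wrist_force: [-0.1, -0.1, -0.0]
finger_gap: 48.5
gripper_force: 0.0
```

```bash
python3 - <<'E'
from h import *
im,s=look('w6.png',[('round_canister_rim',55,(450,-80)),('square_canister_rim',50,(480,46))])
for y in (21,24,27):
  print(y,[(z,np.round(project(im,np.array(s['tcp_pos'])+R.from_quat(s['orientation']).apply([11,y,z]),s))[0]) for z in (-15,-10,-5,0)])
a=cv2.imread('pics/w5.png'); b=cv2.imread('pics/w6.png')
f=lambda a:cv2.resize(a[60:360,160:480],None,fx=1.2,fy=1.2)
cv2.imwrite('pics/c56.png',np.hstack([f(a),f(b)]))
E
```

```text
7.55 [ 379.  -109.8  200.7] yaw 21.2
round_canister_rim 0.75 rect c [446.  -93.6] size [52.6 51.4] long axis deg -68.4 circ [445.9 -93.8  53.4]
square_canister_rim 0.96 rect c [473.9  37.3] size [59.2 56.9] long axis deg -60.7 circ [474.6  36.7  76.9]
21 [(-15, array([363., 256.])), (-10, array([361., 251.])), (-5, array([360., 246.])), (0, array([359., 242.]))]
24 [(-15, array([369., 256.])), (-10, array([368., 251.])), (-5, array([366., 246.])), (0, array([365., 242.]))]
27 [(-15, array([375., 255.])), (-10, array([374., 251.])), (-5, array([372., 246.])), (0, array([370., 242.]))]
```

View pics/c56.png

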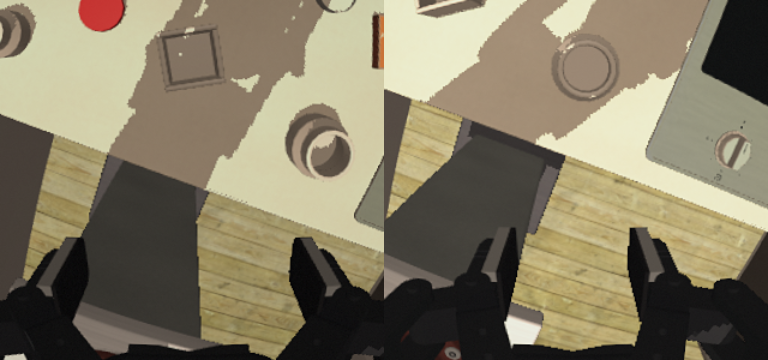

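The square canister is at (474.8, 44.1), turned 29.6°, and the round canister is at about (445.6, -94.2). At 48 mm opening the tips lie roughly 7 to 10 mm behind the TCP. Now above the stack.

>>> servo_tool(steps=[[0.295,-0.068,0.1,0,0,0,50],[0.295,-0.068,0.1,0,0,0,50],[0.295,-0.068,0.1,0,0,0,50],[0.295,-0.068,0.1,0,0,0,50],[0.295,-0.068,0.1,0,0,0,50],[0.295,-0.068,0.1,0,0,0,50],[0,0,0,0,0,0,50],[0,0,0,0,0,0,50],[0,0,0,0,0,0,50]])

```text
clock: 8.6
tcp_pos: [603.8, 42.0, 111.2]
orientation: [0.983, 0.184, -0.0, 0.0]
wrist_force: [0.0, 0.4, -0.7]
finger_gap: 49.9
gripper_force: 0.0
```

```bash
python3 - <<'E'
from h import *
im,s=look('w7.png',[('small_lid_mid',48,(604,43)),('round_lid_mid',36,(604,43)),('oblong_lid_mid',12,(604,43))])
print(project(im,[[604.7,42.8,48]],s))
E
```

```text
8.6 [603.8  42.  111.2] yaw 21.2
small_lid_mid 0.62 rect c [607.   43.6] size [42.3 41.4] long axis deg 21.2 circ [606.8  43.   43.6]
round_lid_mid 0.61 rect c [606.4  44.3] size [56.4 54.2] long axis deg -56.0 circ [605.2  44.   57.7]
oblong_lid_mid 0.59 rect c [644.   62.4] size [59.8 33.8] long axis deg -64.8 circ [643.3  62.1  66.2]
[[316.97875606 216.18168901]]
```

View pics/w7.png

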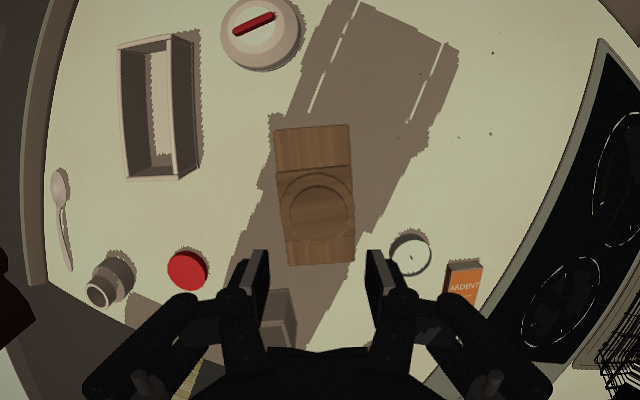

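The stack sits centred between the fingers at (318,212), with the red disc apart at (187,270). Descending.

>>> servo_tool(steps=[[0.005,0,0.16,0,0,0,50],[0.005,0,0.16,0,0,0,50],[0.005,0,0.1,0,0,0,50],[0,0,0.04,0,0,0,50],[0,0,0,0,0,0,50],[0,0,0,0,0,0,50]])

```text
clock: 9.4
tcp_pos: [607.4, 42.3, 42.8]
orientation: [0.983, 0.183, 0.001, 0.0]
wrist_force: [-0.1, -0.2, -0.0]
finger_gap: 50.0
gripper_force: 0.0
```

>>> servo_tool(steps=[[0,0,0.015,0,0,0,49],[0,0,0.015,0,0,0,48],[0,0,0,0,0,0,48],[0,0,0,0,0,0,48]])

```text
clock: 9.8
tcp_pos: [606.7, 42.5, 37.5]
orientation: [0.983, 0.183, 0.0, 0.0]
wrist_force: [-0.3, 0.2, -0.7]
finger_gap: 47.9
gripper_force: 0.0
```

```bash
python3 - <<'E'
from h import *
im=robot.get_image('side'); save(im,'s1.png')
p=im['pixels'][180:260,280:380]
cv2.imwrite('pics/s1c.png',cv2.cvtColor(cv2.resize(p,None,fx=7,fy=7,interpolation=cv2.INTER_CUBIC),cv2.COLOR_RGB2BGR))
E
```

```text
(no output)
```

View pics/s1c.png

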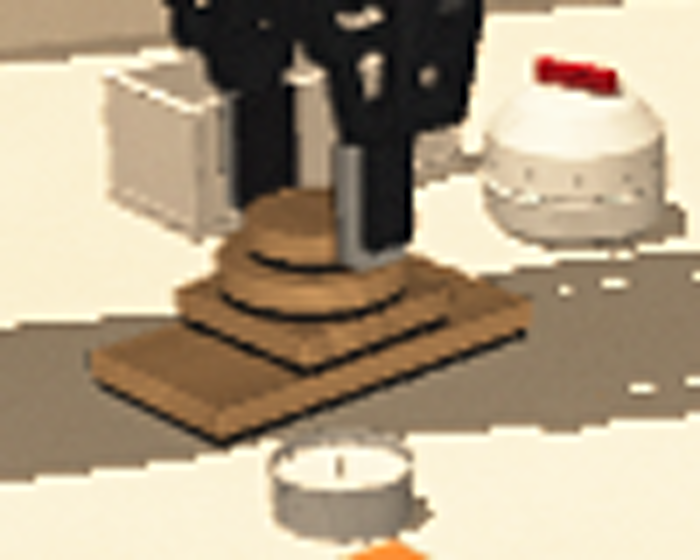

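The front fingertip is at (360,262) in the crop, beside the small lid and clear of the lid below. Closing.

>>> servo_tool(steps=[[0,0,0,0,0,0,30],[0,0,0,0,0,0,30],[0,0,0,0,0,0,30],[0,0,0,0,0,0,30],[0,0,0,0,0,0,30]])

```text
clock: 10.35
tcp_pos: [607.2, 42.4, 38.0]
orientation: [0.983, 0.183, 0.001, 0.0]
wrist_force: [-0.1, -0.1, 4.3]
finger_gap: 38.8
gripper_force: 60.6
```

>>> servo_tool(steps=[[0,0,-0.04,0,0,0,30],[0,0,-0.1,0,0,0,30],[0,0,-0.2,0,0,0,30],[0,0,-0.2,0,0,0,30],[0,0,0,0,0,0,30],[0,0,0,0,0,0,30]])

```text
clock: 10.95
tcp_pos: [607.3, 42.4, 119.9]
orientation: [0.983, 0.183, 0.001, 0.0]
wrist_force: [0.9, -0.3, -0.7]
finger_gap: 38.9
gripper_force: 60.3
```

```bash
python3 - <<'E'
from h import *
im,s=look('w8.png',[('round_lid_mid',36,(604,43)),('square_lid_mid',24,(604,43)),('oblong_lid_mid',12,(604,43)),('small_lid_mid',118,(606,42))])
im=robot.get_image('side'); save(im,'s2.png')
a=cv2.imread('pics/s2.png')[150:260,270:380]; b=cv2.imread('pics/w8.png')[150:330,210:430]
cv2.imwrite('pics/c8.png',np.hstack([cv2.resize(a,(400,400)),cv2.resize(b,(400,400))]))
E
```

```text
10.95 [607.3  42.4 119.9] yaw 21.1
round_lid_mid 0.89 rect c [609.9  44.8] size [56.3 49.4] long axis deg -67.6 circ [606.2  43.4  57.8]
square_lid_mid 0.7 rect c [623.   53.3] size [57.3 20.6] long axis deg -60.9 circ [621.2  52.4  58.7]
oblong_lid_mid 0.6 rect c [644.4  62.7] size [60.1 33.4] long axis deg -63.9 circ [644.1  62.4  65.9]
small_lid_mid 0.83 rect c [601.8  40.7] size [47.7 42.3] long axis deg 21.0 circ [601.7  40.6  48.3]
```

View pics/c8.png

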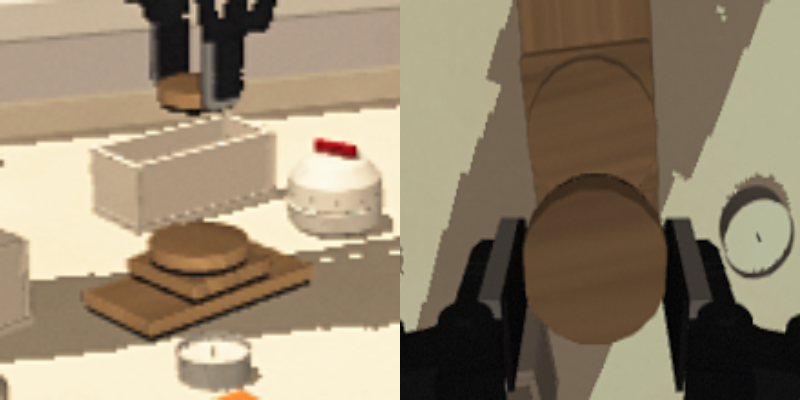

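The small lid is held flat between the fingers, and the round, square and oblong lids have not moved. Carrying it to the jar.

>>> servo_tool(steps=[[-0.121,-0.297,0,0,0,0,30],[-0.121,-0.297,0,0,0,0,30],[-0.121,-0.297,0,0,0,0,30],[-0.121,-0.297,0,0,0,0,30],[-0.121,-0.297,0,0,0,0,30],[0,0,0,0,0,0,30],[0,0,0,0,0,0,30],[0,0,0,0,0,0,30]])

```text
clock: 12.05
tcp_pos: [442.4, 217.1, 118.3]
orientation: [0.983, 0.183, 0.0, 0.0]
wrist_force: [0.3, -0.0, -0.4]
finger_gap: 38.8
gripper_force: 60.4
```

```bash
python3 - <<'E'
from h import *
im,s=look('w9.png',[('small_lid_mid',130,(442,218)),('spice_jar_rim',50,(442,218))])
for c in ('scene','side'):
    im=robot.get_image(c); save(im,c+'3.png')
a=cv2.imread('pics/scene3.png')[270:370,240:340]; b=cv2.imread('pics/side3.png')[160:240,200:280]
cv2.imwrite('pics/c9.png',np.hstack([cv2.resize(a,(400,400)),cv2.resize(b,(400,400))]))
E
```

```text
12.05 [442.4 217.1 118.3] yaw 21.1
small_lid_mid 0.87 rect c [443.9 218.3] size [43.9 38.7] long axis deg 21.2 circ [444.1 218.4  44.4]
spice_jar_rim 0.95 rect c [451.4 222.8] size [42.9 39.5] long axis deg 25.6 circ [450.1 222.6  46.2]
```

View pics/c9.png

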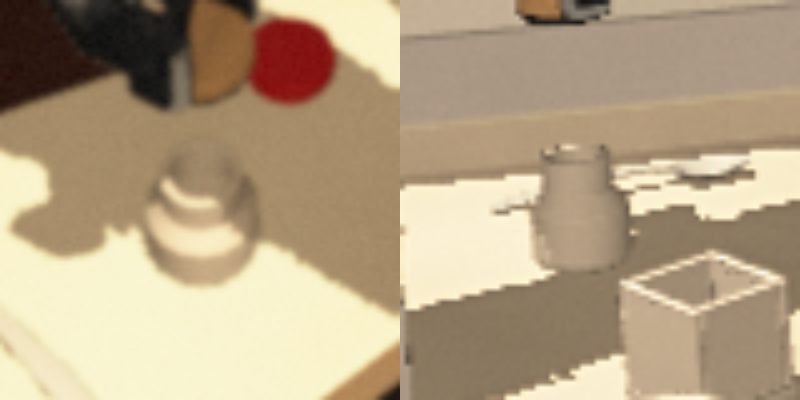

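The jar shows below the lid in both fixed views and nothing is in the way. Descending to just above the rim.

>>> servo_tool(steps=[[-0.003,0,0.14,0,0,0,30],[-0.003,0,0.13,0,0,0,30],[-0.003,0,0.1,0,0,0,30],[0,0,0.02,0,0,0,30],[0,0,0,0,0,0,30],[0,0,0,0,0,0,30]])

```text
clock: 12.9
tcp_pos: [441.3, 217.1, 60.7]
orientation: [0.983, 0.183, 0.001, -0.0]
wrist_force: [0.1, -0.1, 1.0]
finger_gap: 38.9
gripper_force: 60.4
```

```bash
python3 - <<'E'
from h import *
for c in ('scene','side'):
    im=robot.get_image(c); save(im,c+'4.png')
a=cv2.imread('pics/scene4.png')[270:370,240:340]; b=cv2.imread('pics/side4.png')[160:240,200:280]
cv2.imwrite('pics/c10.png',np.hstack([cv2.resize(a,(400,400)),cv2.resize(b,(400,400))]))
E
```

```text
(no output)
```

View pics/c10.png

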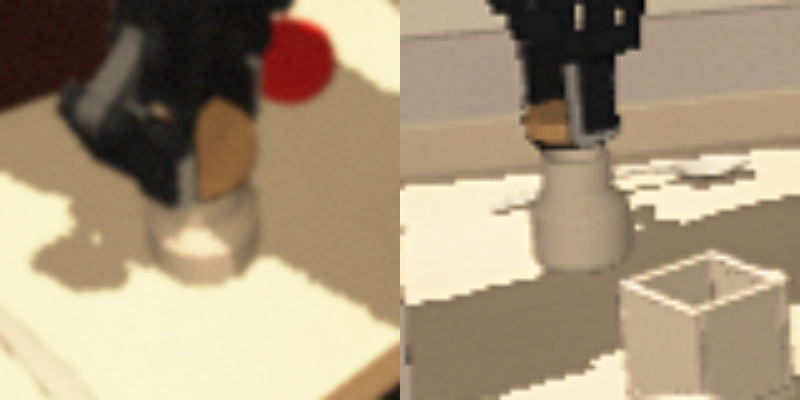

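```bash
python3 - <<'E'
from h import *
t=np.linspace(0,2*np.pi,73)
C=lambda c,r,z:np.c_[c[0]+r*np.cos(t),c[1]+r*np.sin(t),0*t+z]
jar=(442.2,217.8); s=robot.read_state(); tcp=s['tcp_pos'][:2]; print(tcp)
for cam in ('scene','side'):
    im=robot.get_image(cam)
    for n,P in (('rim',C(jar,16.5,50)),('neck',C(jar,16.5,40)),('body',C(jar,23,15)),('lid',C(tcp,21,67)),('lidlow',C(tcp,21,61))):
        q=project(im,P); print(cam,n,np.round(q.min(0),1),np.round(q.max(0),1))
    # mm shift -> px
    q=project(im,[[*jar,50],[jar[0]+10,jar[1],50],[jar[0],jar[1]+10,50]]); print(np.round(q[1:]-q[0],2))
    for n in ('spice_jar_rim','small_lid_mid'):
        for d in robot.silhouettes(im,n)[:2]: print(n,round(d['confidence'],2),np.round(d['box'],1))
E
```

```text
[441.52075709 217.29990834]
scene rim [279.4 303.6] [300.4 321.4]
scene neck [279.6 307.4] [300.5 325.1]
scene body [276.2 313.1] [304.6 337.7]
scene lid [276.5 294.9] [303.7 317.6]
scene lidlow [276.7 297.2] [303.8 319.9]
[[-3.74 -4.2 ]
 [-5.19  3.36]]
spice_jar_rim 0.78 [273.1 314.9 308.2 342.3]
small_lid_mid 0.87 [304.  271.1 327.8 296. ]
small_lid_mid 0.78 [287.8 294.5 302.4 318.3]
side rim [227.8 187.9] [242.5 192.6]
side neck [228.2 192. ] [242.8 196.8]
side body [226.2 201.3] [246.5 208.3]
side lid [224.8 180.3] [243.7 186.1]
side lidlow [225.1 182.8] [243.9 188.6]
[[ 4.44 -0.44]
 [-0.41 -1.33]]
spice_jar_rim 0.84 [226.3 190.4 242.9 214.3]
small_lid_mid 0.61 [225.5 181.  233.5 186.9]
small_lid_mid 0.16 [291.6 219.4 356.1 243.9]
```

The fixed cameras agree with the estimate to within 1 mm. Lowering.

>>> servo_tool(steps=[[0.005,0,0.02,0,0,0,30],[0,0,0.018,0,0,0,30],[0,0,0.007,0,0,0,30],[0,0,0.007,0,0,0,30],[0,0,0,0,0,0,30],[0,0,0,0,0,0,30]])

```text
clock: 13.9
tcp_pos: [441.1, 217.3, 52.0]
orientation: [0.983, 0.183, 0.0, -0.0]
wrist_force: [-0.5, -0.1, -0.5]
finger_gap: 39.2
gripper_force: 60.4
```

>>> servo_tool(steps=[[0.002,0,0.006,0,0,0,30],[0.002,0,0.006,0,0,0,30],[0,0,0,0,0,0,30],[0,0,0,0,0,0,30]])

```text
clock: 14.3
tcp_pos: [441.7, 217.5, 51.8]
orientation: [0.983, 0.183, -0.001, 0.0]
wrist_force: [-4.4, -3.0, 11.3]
finger_gap: 38.6
gripper_force: 61.4
```

>>> servo_tool(steps=[[0,0,-0.004,0,0,0,42],[0,0,0,0,0,0,46],[0,0,0,0,0,0,50],[0,0,0,0,0,0,52],[0,0,0,0,0,0,52],[0,0,-0.1,0,0,0,52],[0,0,-0.15,0,0,0,62],[0,0,-0.2,0,0,0,62],[0,0,0,0,0,0,62],[0,0,0,0,0,0,62]])

```text
clock: 15.3
tcp_pos: [442.3, 217.7, 119.0]
orientation: [0.983, 0.183, 0.001, -0.0]
wrist_force: [0.9, -0.2, 0.4]
finger_gap: 62.2
gripper_force: 0.0
```

```bash
python3 - <<'E'
from h import *
im,s=look('w11.png',[('small_lid_mid',62,(442,218)),('spice_jar_rim',50,(442,218)),('round_lid_mid',36,(604,43)),('square_lid_mid',24,(604,43)),('oblong_lid_mid',12,(604,43))])
im=robot.get_image('side'); save(im,'s5.png')
a=cv2.imread('pics/w11.png')[150:330,210:430]; b=cv2.imread('pics/s5.png')[160:240,200:280]
cv2.imwrite('pics/c11.png',np.hstack([cv2.resize(a,(400,400)),cv2.resize(b,(400,400))]))
E
```

```text
15.3 [442.3 217.7 119. ] yaw 21.1
small_lid_mid 0.85 rect c [442.1 218.1] size [43.3 40.7] long axis deg 21.1 circ [442.2 218.   43.8]
spice_jar_rim 0.61 rect c [459.4 226.1] size [40.5 25.8] long axis deg -66.6 circ [452.6 222.9  41.5]
round_lid_mid 0.58 rect c [602.5  47.1] size [63.6 56.3] long axis deg -61.2 circ [601.8  46.5  65.1]
square_lid_mid 0.66 rect c [595.3  63.7] size [58.8 34. ] long axis deg 21.2 circ [596.7  59.4  63.4]
oblong_lid_mid 0.87 rect c [602.7  47.5] size [119.7  67.1] long axis deg 25.4 circ [603.7  46.2 131.9]
```

View pics/c11.png

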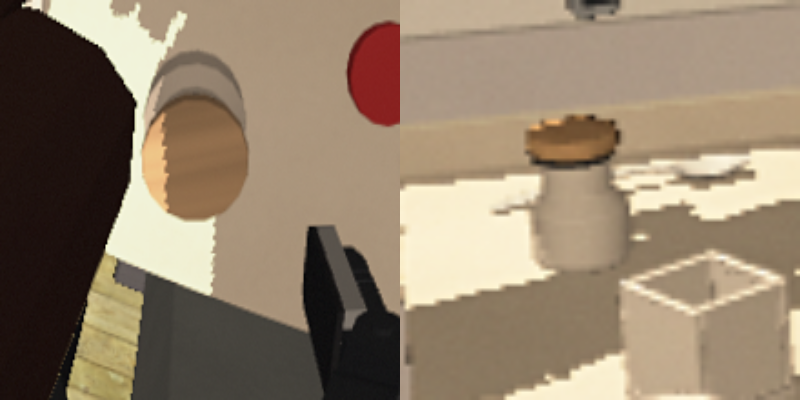

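The small lid sits flat and centred on the jar. Next is the round lid.

>>> servo_tool(steps=[[0.12,0.295,0,0,0,0,66],[0.12,0.295,0,0,0,0,66],[0.12,0.295,0,0,0,0,66],[0.12,0.295,0,0,0,0,66],[0.12,0.295,0,0,0,0,66],[0,0,0,0,0,0,66],[0,0,0,0,0,0,66],[0,0,0,0,0,0,66]])

```text
clock: 16.45
tcp_pos: [604.0, 44.3, 117.4]
orientation: [0.983, 0.184, -0.001, -0.0]
wrist_force: [-0.4, 0.6, -0.9]
finger_gap: 66.1
gripper_force: 0.0
```

```bash
python3 - <<'E'
from h import *
im,s=look('w12.png',[('round_lid_mid',36,(604,43)),('square_lid_mid',24,(604,43)),('oblong_lid_mid',12,(604,43))])
im=robot.get_image('side')
for a in (24,30,36):
  for b in (-11,11):
    p=np.array([606.7,42.5])+a*np.array([.36,-.933])+b*np.array([.933,.36])
    print(a,b,[(z,np.round(project(im,[[*p,z]])[0],1)) for z in (36,40,44)])
E
```

```text
16.45 [604.   44.3 117.4] yaw 21.2
round_lid_mid 0.97 rect c [605.1  42.9] size [56.  55.9] long axis deg 66.2 circ [605.1  43.3  57.7]
square_lid_mid 0.69 rect c [623.  53.] size [57.2 20.2] long axis deg -61.8 circ [621.8  52.4  58.3]
square_lid_mid 0.44 rect c [601.6  41.3] size [59.6 58.7] long axis deg 2.9 circ [601.   41.9  60.8]
oblong_lid_mid 0.97 rect c [644.3  62.7] size [59.5 33.3] long axis deg -63.4 circ [643.5  62.4  64.9]
24 -11 [(36, array([328.1, 219.6])), (40, array([328.1, 217.7])), (44, array([328.1, 215.8]))]
24 11 [(36, array([337., 217.])), (40, array([337. , 215.1])), (44, array([336.9, 213.3]))]
30 -11 [(36, array([330. , 220.5])), (40, array([329.9, 218.6])), (44, array([329.9, 216.7]))]
30 11 [(36, array([338.8, 217.9])), (40, array([338.8, 216. ])), (44, array([338.8, 214.1]))]
36 -11 [(36, array([331.8, 221.4])), (40, array([331.7, 219.5])), (44, array([331.7, 217.6]))]
36 11 [(36, array([340.6, 218.7])), (40, array([340.6, 216.9])), (44, array([340.6, 215. ]))]
```

>>> servo_tool(steps=[[0.004,0.005,0.16,0,0,0,64],[0,0.005,0.16,0,0,0,64],[0,0,0.16,0,0,0,64],[0,0,0.08,0,0,0,64],[0,0,0,0,0,0,64],[0,0,0.03,0,0,0,62],[0,0,0.02,0,0,0,62],[0,0,0,0,0,0,62],[0,0,0,0,0,0,62]])

```text
clock: 17.6
tcp_pos: [607.1, 42.4, 27.6]
orientation: [0.983, 0.183, 0.001, 0.0]
wrist_force: [-0.6, -0.3, -0.1]
finger_gap: 62.1
gripper_force: 0.0
```

```bash
python3 - <<'E'
from h import *
s=robot.read_state(); print(np.round(s['tcp_pos'],1))
im=robot.get_image('side'); save(im,'s6.png')
a=cv2.imread('pics/s6.png')[180:250,280:380]
cv2.imwrite('pics/s6c.png',cv2.resize(a,None,fx=7,fy=7,interpolation=cv2.INTER_CUBIC))
E
```

```text
[607.1  42.4  27.6]
```

View pics/s6c.png

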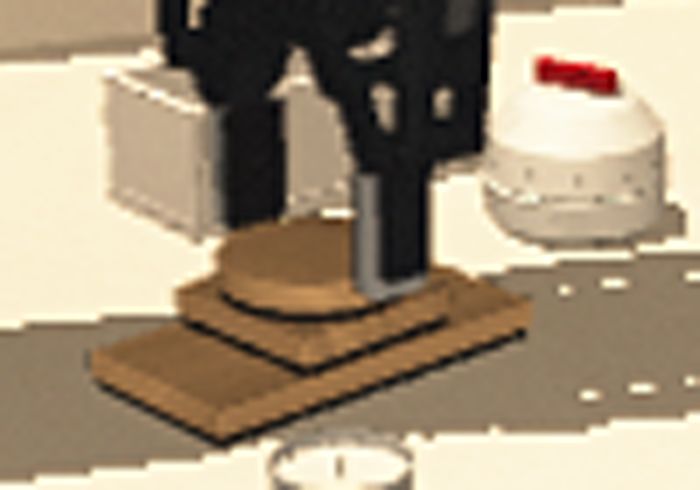

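The fingers straddle the round lid; the tip, at (390,295), is still a few mm high. 3 mm lower, then closing.

>>> servo_tool(steps=[[0,0,0.01,0,0,0,62],[0,0,0.012,0,0,0,61],[0,0,0,0,0,0,61],[0,0,0,0,0,0,61]])

```text
clock: 18.05
tcp_pos: [606.3, 42.4, 23.4]
orientation: [0.983, 0.183, -0.0, -0.0]
wrist_force: [-0.0, -1.1, -0.1]
finger_gap: 61.0
gripper_force: 0.0
```

>>> servo_tool(steps=[[0,0,0,0,0,0,45],[0,0,0,0,0,0,45],[0,0,0,0,0,0,45],[0,0,0,0,0,0,45],[0,0,0,0,0,0,45]])

```text
clock: 18.55
tcp_pos: [607.1, 42.4, 24.1]
orientation: [0.983, 0.183, 0.001, 0.0]
wrist_force: [-0.4, -0.2, 4.7]
finger_gap: 53.7
gripper_force: 63.3
```

>>> servo_tool(steps=[[0,0,-0.04,0,0,0,45],[0,0,-0.1,0,0,0,45],[0,0,-0.25,0,0,0,45],[0,0,-0.25,0,0,0,45],[0,0,0,0,0,0,45],[0,0,0,0,0,0,45]])

```text
clock: 19.15
tcp_pos: [607.5, 42.4, 121.8]
orientation: [0.983, 0.183, 0.002, 0.0]
wrist_force: [-0.7, -0.9, -0.8]
finger_gap: 53.8
gripper_force: 63.1
```

```bash
python3 - <<'E'
from h import *
s=robot.read_state(); z=s['tcp_pos'][2]
im,s=look('w13.png',[('round_lid_mid',z+12,s['tcp_pos']),('square_lid_mid',24,(604,43)),('oblong_lid_mid',12,(604,43))])
E
```

```text
19.15 [607.5  42.4 121.8] yaw 21.1
round_lid_mid 0.95 rect c [607.5  42.8] size [59.2 54.2] long axis deg 18.2 circ [607.8  42.2  59.3]
square_lid_mid 0.55 rect c [609.5  45.9] size [58.6 50.4] long axis deg -63.8 circ [609.2  45.6  73.6]
square_lid_mid 0.21 rect c [646.1  62.9] size [57.3 31.8] long axis deg -64.0 circ [645.8  63.1  62.5]
oblong_lid_mid 0.71 rect c [644.7  62.2] size [60.9 34. ] long axis deg -64.4 circ [644.   62.7  66.3]
```

>>> servo_tool(steps=[[-0.267,0.092,0,0,0,0,45],[-0.267,0.092,0,0,0,0,45],[-0.267,0.092,0,0,0,0,45],[-0.267,0.092,0,0,0,0,45],[-0.267,0.092,0,0,0,0,45],[0,0,0.1,0,0,0,45],[0,0,0.1,0,0,0,45],[0,0,0.1,0,0,0,45],[0,0,0.05,0,0,0,45],[0,0,0,0,0,0,45],[0,0,0,0,0,0,45],[0,0,0,0,0,0,45]])

```text
clock: 20.55
tcp_pos: [445.2, -94.3, 67.6]
orientation: [0.983, 0.183, 0.0, 0.0]
wrist_force: [-0.8, 0.1, -0.3]
finger_gap: 54.0
gripper_force: 63.1
```

```bash
cat > chk.py <<'E'
import sys
from h import *
# compare the fixed cameras' silhouettes with the projection of expected shapes
def chk(lid,can,c,rlid,rbody,zlid,t=np.linspace(0,2*np.pi,73)):
    s=robot.read_state(); tcp=s['tcp_pos']; print(np.round(tcp,1))
    C=lambda c,r,z:np.c_[c[0]+r*np.cos(t),c[1]+r*np.sin(t),0*t+z]
    for cam in ('scene','side'):
        im=robot.get_image(cam)
        for n,P in (('body',np.r_[C(c,rbody,0),C(c,rbody,38)]),('lid',np.r_[C(tcp,rlid,zlid),C(tcp,rlid,zlid-9)])):
            q=project(im,P); print(cam,n,np.round(np.r_[q.min(0),q.max(0)],1))
        for n in (lid,can):
            for d in robot.silhouettes(im,n)[:2]: print('  ',n,round(d['confidence'],2),np.round(d['box'],1))
E
python3 - <<'E'
from chk import *
z=robot.read_state()['tcp_pos'][2]
chk('round_lid_mid','round_canister_rim',(445.6,-94.2),28.5,29,z+12)
im,s=look('w14.png',[('round_lid_mid',z+12,(445.6,-94.2))])
E
```

```text
[445.2 -94.3  67.6]
scene body [402.1 219.5 435.4 254.5]
scene lid [407.8 204.  439.5 228.4]
   round_lid_mid 0.67 [408.7 207.2 441.4 234. ]
   round_lid_mid 0.16 [344.8 199.7 363.7 219.3]
   round_canister_rim 0.85 [404.8 222.3 437.4 252.1]
side body [237.9 245.  273.3 280.3]
side lid [236.  223.3 270.5 241.7]
   round_lid_mid 0.77 [236.  224.8 256.8 244. ]
   round_lid_mid 0.47 [305.3 213.8 345.5 234.1]
20.85 [444.8 -94.2  67.4] yaw 21.1
round_lid_mid 0.86 rect c [445.3 -93.6] size [58.6 54.2] long axis deg 22.2 circ [445.2 -94.1  59.7]
```

>>> servo_tool(steps=[[0.002,0,0.03,0,0,0,45],[0,0,0.025,0,0,0,45],[0,0,0.015,0,0,0,45],[0,0,0.008,0,0,0,45],[0,0,0.008,0,0,0,45],[0,0,0,0,0,0,45],[0,0,0,0,0,0,45]])

```text
clock: 21.65
tcp_pos: [444.4, -93.9, 55.0]
orientation: [0.983, 0.183, -0.001, -0.0]
wrist_force: [-3.5, 0.7, 9.2]
finger_gap: 53.7
gripper_force: 63.9
```

>>> servo_tool(steps=[[0,0,-0.003,0,0,0,57],[0,0,0,0,0,0,61],[0,0,0,0,0,0,65],[0,0,0,0,0,0,67],[0,0,0,0,0,0,67],[0,0,-0.1,0,0,0,67],[0,0,-0.2,0,0,0,67],[0,0,-0.2,0,0,0,67],[0,0,0,0,0,0,67],[0,0,0,0,0,0,67]])

```text
clock: 22.65
tcp_pos: [445.4, -94.2, 130.2]
orientation: [0.983, 0.183, 0.001, 0.0]
wrist_force: [0.2, -0.1, -1.1]
finger_gap: 67.0
gripper_force: 0.0
```

```bash
python3 - <<'E'
from h import *
im,s=look('w15.png',[('round_lid_mid',67,(445.6,-94.2)),('round_canister_rim',55,(445.6,-94.2)),('square_lid_mid',24,(604,43)),('oblong_lid_mid',12,(604,43))])
E
```

```text
22.65 [445.4 -94.2 130.2] yaw 21.1
round_lid_mid 0.9 rect c [444.  -94.1] size [57.9 55.4] long axis deg 4.8 circ [443.8 -94.   58.8]
round_canister_rim 0.97 rect c [469.3 -87.6] size [50.4 26.2] long axis deg -74.3 circ [458.1 -90.7  50.4]
square_lid_mid 0.8 rect c [574.4  35.2] size [46.1  8.5] long axis deg -76.2 circ [578.6  36.3  46.1]
oblong_lid_mid 0.7 rect c [564.4  23.6] size [61.1 34.9] long axis deg -63.6 circ [564.1  23.2  67.1]
```

>>> servo_tool(steps=[[0.27,-0.1,0,0,0,0,67],[0.27,-0.1,0,0,0,0,67],[0.27,-0.1,0,0,0,0,67],[0.2,-0.08,0,0,0,0,67],[0,0,0,0,0,0,67],[0,0,0,0,0,0,67],[0,0,0,0,0,0,67]])

```text
clock: 23.6
tcp_pos: [564.1, 13.3, 128.5]
orientation: [0.983, 0.183, -0.001, -0.0]
wrist_force: [-0.3, 0.0, -0.3]
finger_gap: 66.8
gripper_force: 0.0
```

```bash
python3 - <<'E'
from h import *
im,s=look('w16.png',[('square_lid_mid',24,(604,43)),('oblong_lid_mid',12,(604,43))])
E
```

```text
23.6 [564.1  13.3 128.5] yaw 21.1
square_lid_mid 0.81 rect c [604.6  43.1] size [58.3 57.9] long axis deg 27.2 circ [604.5  43.   79.4]
square_lid_mid 0.22 rect c [644.2  61.6] size [56.8 30.6] long axis deg -63.7 circ [643.7  61.5  62.3]
oblong_lid_mid 0.93 rect c [644.1  62.3] size [59.9 32.5] long axis deg -64.6 circ [643.4  62.2  65.1]
```

The round lid is on and centred to within about 1.5 mm. The square lid is at (604.6, 43.1), turned about 27°. Turning the tool to 27° and approaching.

>>> servo_tool(steps=[[0,0,0,0,0,-0.066,67],[0.166,-0.027,0.05,0,0,0,67],[0.166,-0.027,0.05,0,0,0,67],[0,0,0.1,0,0,0,67],[0,0,0.1,0,0,0,67],[0,0,0.1,0,0,0,67],[0,0,0,0,0,0,67],[0,0,0,0,0,0,67],[0,0,0,0,0,0,67]])

```text
clock: 24.65
tcp_pos: [606.6, 43.3, 70.2]
orientation: [0.972, 0.234, 0.0, 0.0]
wrist_force: [0.7, 0.6, -0.2]
finger_gap: 66.9
gripper_force: 0.0
```

```bash
python3 - <<'E'
from h import *
im,s=look('w17.png',[('square_lid_mid',24,(604,43)),('oblong_lid_mid',12,(604,43))])
E
```

```text
24.65 [606.6  43.3  70.2] yaw 27.0
square_lid_mid 0.92 rect c [605.2  44. ] size [59.3 58. ] long axis deg 27.0 circ [605.1  44.2  80.1]
oblong_lid_mid 0.84 rect c [644.5  62.7] size [59.1 34.3] long axis deg -64.5 circ [644.2  62.5  66.3]
```

>>> servo_tool(steps=[[-0.005,0,0.13,0,0,0,66],[0,0,0.12,0,0,0,65],[0,0,0.09,0,0,0,63],[0,0,0.03,0,0,0,62],[0,0,0,0,0,0,62],[0,0,0,0,0,0,62],[0,0,0,0,0,0,62]])

```text
clock: 25.5
tcp_pos: [606.6, 43.3, 15.2]
orientation: [0.972, 0.234, 0.001, 0.0]
wrist_force: [0.0, 0.2, 0.0]
finger_gap: 62.0
gripper_force: 0.0
```

>>> servo_tool(steps=[[0,0,0.01,0,0,0,62],[0,0,0.009,0,0,0,62],[0,0,0,0,0,0,62],[0,0,0,0,0,0,62],[0,0,0,0,0,0,46],[0,0,0,0,0,0,46],[0,0,0,0,0,0,46],[0,0,0,0,0,0,46],[0,0,0,0,0,0,46]])

```text
clock: 26.4
tcp_pos: [606.2, 43.3, 11.8]
orientation: [0.972, 0.234, 0.001, 0.0]
wrist_force: [0.3, -0.3, 3.5]
finger_gap: 56.3
gripper_force: 63.9
```

>>> servo_tool(steps=[[0,0,-0.04,0,0,0,46],[0,0,-0.1,0,0,0,46],[0,0,-0.25,0,0,0,46],[0,0,-0.25,0,0,0,46],[0,0,0,0,0,0,46],[0,0,0,0,0,0,46]])

```text
clock: 27.0
tcp_pos: [606.6, 43.3, 109.4]
orientation: [0.972, 0.234, 0.002, 0.0]
wrist_force: [-0.1, 0.3, -1.2]
finger_gap: 55.9
gripper_force: 63.8
```

```bash
python3 - <<'E'
from h import *
s=robot.read_state(); z=s['tcp_pos'][2]
im,s=look('w18.png',[('square_lid_mid',z+12,s['tcp_pos']),('oblong_lid_mid',12,(604,43))])
E
```

```text
27.0 [606.6  43.3 109.4] yaw 27.1
square_lid_mid 0.6 rect c [606.8  44.2] size [60.5 58.1] long axis deg 27.2 circ [606.8  43.9  80. ]
oblong_lid_mid 0.6 rect c [627.7  54.5] size [70.5 60.7] long axis deg 25.3 circ [627.3  54.9  90. ]
```

>>> servo_tool(steps=[[0,0,0,0,0,-0.028,46],[-0.254,-0.146,0,0,0,0,46],[-0.254,-0.146,0,0,0,0,46],[-0.254,-0.146,0,0,0,0,46],[0,0,0.1,0,0,0,46],[0,0,0.1,0,0,0,46],[0,0,0.1,0,0,0,46],[0,0,0,0,0,0,46],[0,0,0,0,0,0,46],[0,0,0,0,0,0,46]])

```text
clock: 28.15
tcp_pos: [474.0, 44.0, 62.4]
orientation: [0.967, 0.255, 0.0, 0.0]
wrist_force: [0.0, -0.2, -0.3]
finger_gap: 55.9
gripper_force: 63.8
```

```bash
python3 - <<'E'
from h import *
s=robot.read_state(); z=s['tcp_pos'][2]
im,s=look('w19.png',[('square_lid_mid',z+12,s['tcp_pos'])])
B=lambda c,h,a,z:np.array([[c[0]+h*np.sqrt(2)*np.cos(a+k*np.pi/2+np.pi/4),c[1]+h*np.sqrt(2)*np.sin(a+k*np.pi/2+np.pi/4),z] for k in range(4)])
a=np.radians(29.6)
for cam in ('scene','side'):
    im=robot.get_image(cam)
    for n,P in (('can',np.r_[B((474.8,44.1),24,a,0),B((474.8,44.1),24,a,50)]),('lid',np.r_[B(s['tcp_pos'],29,a,z+3),B(s['tcp_pos'],29,a,z+12)])):
        q=project(im,P); print(cam,n,np.round(np.r_[q.min(0),q.max(0)],1))
    for n in ('square_lid_mid','square_canister_rim'):
        for d in robot.silhouettes(im,n)[:2]: print('  ',n,round(d['confidence'],2),np.round(d['box'],1))
E
```

```text
28.15 [474.   44.   62.4] yaw 29.6
square_lid_mid 0.65 rect c [474.3  44.8] size [60.1 57.4] long axis deg 29.2 circ [473.9  45.   80.2]
scene can [338.9 237.1 373.9 281.1]
scene lid [337.4 225.3 379.1 260.1]
   square_lid_mid 0.58 [338.7 229.7 379.1 260.8]
   square_canister_rim 0.98 [338.1 253.9 370.  281. ]
side can [243.  209.3 278.8 245.9]
side lid [238.1 196.8 280.3 215.9]
   square_lid_mid 0.66 [236.3 197.6 281.9 214.2]
   square_canister_rim 0.79 [243.1 214.5 275.2 241.5]
```

Aligned. Lowering.

>>> servo_tool(steps=[[0.003,0,0.03,0,0,0,46],[0,0,0.025,0,0,0,46],[0,0,0.015,0,0,0,46],[0,0,0.008,0,0,0,46],[0,0,0.008,0,0,0,46],[0,0,0,0,0,0,46],[0,0,0,0,0,0,46]])

```text
clock: 29.25
tcp_pos: [473.7, 44.2, 49.8]
orientation: [0.967, 0.255, -0.001, -0.0]
wrist_force: [-3.1, 0.0, 6.2]
finger_gap: 56.1
gripper_force: 64.4
```

>>> servo_tool(steps=[[0,0,-0.003,0,0,0,59],[0,0,0,0,0,0,63],[0,0,0,0,0,0,67],[0,0,0,0,0,0,69],[0,0,0,0,0,0,69],[0,0,-0.1,0,0,0,69],[0,0,-0.2,0,0,0,69],[0,0,-0.2,0,0,0,69],[0,0,0,0,0,0,69],[0,0,0,0,0,0,69]])

```text
clock: 30.25
tcp_pos: [474.8, 44.2, 125.5]
orientation: [0.967, 0.255, 0.001, 0.0]
wrist_force: [-0.7, 0.3, -0.8]
finger_gap: 69.1
gripper_force: 0.0
```

```bash
python3 - <<'E'
from h import *
im,s=look('w20.png',[('square_lid_mid',62,(474,44)),('square_canister_rim',50,(474,44)),('oblong_lid_mid',12,(604,43))])
E
```

```text
30.25 [474.8  44.2 125.5] yaw 29.6
square_lid_mid 0.55 rect c [473.9  44.8] size [59.3 58.2] long axis deg 29.6 circ [473.3  44.2  80.7]
square_canister_rim 0.86 rect c [501.4  59.4] size [42.7  7.4] long axis deg -60.4 circ [499.   58.   42.7]
oblong_lid_mid 0.66 rect c [603.9  44.5] size [120.2  61.9] long axis deg 25.7 circ [604.3  43.4 131. ]
```

>>> servo_tool(steps=[[0.111,0.217,0,0,0,0,69],[0.111,0.217,0,0,0,0,69],[0,0,0,0,0,0,69],[0,0,0,0,0,0,69],[0,0,0,0,0,0,69]])

```text
clock: 30.95
tcp_pos: [533.6, 4.6, 123.5]
orientation: [0.967, 0.255, -0.001, -0.001]
wrist_force: [-0.6, 0.4, -0.6]
finger_gap: 69.0
gripper_force: 0.0
```

```bash
python3 - <<'E'
from h import *
im,s=look('w21.png',[('oblong_lid_mid',12,(604,43)),('box_canister_rim',45,(633,192))])
E
```

```text
30.95 [533.6   4.6 123.5] yaw 29.6
oblong_lid_mid 0.81 rect c [604.2  43.3] size [120.8  60.2] long axis deg 25.7 circ [604.7  42.8 131.4]
box_canister_rim 0.7 rect c [604.1 171. ] size [69.1 48.8] long axis deg -71.5 circ [605.5 171.2  82.4]
```

>>> servo_tool(steps=[[0,0,0,0,0,0.043,69],[0.269,-0.014,0,0,0,0,69],[0.269,-0.014,0,0,0,0,69],[0,0,0.16,0,0,0,69],[0,0,0.16,0,0,0,69],[0,0,0.16,0,0,0,69],[0,0,0,0,0,0,69],[0,0,0,0,0,0,69],[0,0,0,0,0,0,69]])

```text
clock: 32.0
tcp_pos: [607.3, 42.9, 54.6]
orientation: [0.975, 0.223, 0.001, 0.0]
wrist_force: [-0.3, -0.4, 0.4]
finger_gap: 68.6
gripper_force: 0.0
```

```bash
python3 - <<'E'
from h import *
im,s=look('w22.png',[('oblong_lid_mid',12,(604,43))])
E
```

```text
32.0 [607.3  42.9  54.6] yaw 25.7
oblong_lid_mid 0.78 rect c [605.3  43.9] size [120.6  60. ] long axis deg 25.5 circ [604.9  43.7 132.8]
```

>>> servo_tool(steps=[[-0.01,-0.01,0.12,0,0,0,68],[0,0,0.12,0,0,0,66],[0,0,0.06,0,0,0,65],[0,0,0.015,0,0,0,64],[0,0,0,0,0,0,64],[0,0,0,0,0,0,64],[0,0,0,0,0,0,64]])

```text
clock: 32.8
tcp_pos: [605.1, 43.5, 6.6]
orientation: [0.975, 0.223, 0.001, 0.0]
wrist_force: [0.1, 0.6, -0.2]
finger_gap: 63.7
gripper_force: 0.0
```

>>> servo_tool(steps=[[0,0,0.014,0,0,0,64],[0,0,0.014,0,0,0,64],[0,0,0,0,0,0,64],[0,0,0,0,0,0,64],[0,0,0,0,0,0,48],[0,0,0,0,0,0,48],[0,0,0,0,0,0,48],[0,0,0,0,0,0,48],[0,0,0,0,0,0,48]])

```text
clock: 33.7
tcp_pos: [604.8, 43.5, 1.9]
orientation: [0.975, 0.223, 0.001, 0.0]
wrist_force: [0.4, 1.4, 4.9]
finger_gap: 57.5
gripper_force: 64.4
```

>>> servo_tool(steps=[[0,0,-0.04,0,0,0,48],[0,0,-0.1,0,0,0,48],[0,0,-0.25,0,0,0,48],[0,0,-0.25,0,0,0,48],[0,0,0,0,0,0,48],[0,0,0,0,0,0,48]])

```text
clock: 34.3
tcp_pos: [605.2, 43.5, 99.5]
orientation: [0.975, 0.223, 0.002, 0.0]
wrist_force: [0.6, -0.3, -0.3]
finger_gap: 57.5
gripper_force: 64.3
```

```bash
python3 - <<'E'
from h import *
s=robot.read_state(); z=s['tcp_pos'][2]
im,s=look('w23.png',[('oblong_lid_mid',z+10,s['tcp_pos']),('box_canister_rim',45,(633,192))])
E
```

```text
34.3 [605.2  43.5  99.5] yaw 25.7
oblong_lid_mid 0.57 rect c [606.9  44.8] size [118.9  59.7] long axis deg 25.8 circ [608.8  45.6 126.8]
box_canister_rim 0.58 rect c [638.  183.4] size [111.2  68.2] long axis deg 21.6 circ [636.4 189.1 121.2]
```

```bash
python3 - <<'E'
from h import *
im=robot.get_image('side')
for p in ((445,224),(405,215),(475,218),(411,192),(390,190),(385,190)): print(p,np.round(atz(im,p,0)))
E
```

```text
(445, 224) [855.   4.   0.]
(405, 215) [796.  77.   0.]
(475, 218) [931.  15.  -0.]
(411, 192) [873. 217.   0.]
(390, 190) [830. 247.  -0.]
(385, 190) [818. 251.   0.]
```

>>> servo_tool(steps=[[0,0,0,0,0,0.049,48],[0.132,-0.213,0,0,0,0,48],[0.132,-0.213,0,0,0,0,48],[0,0,0,0,0,0,48],[0,0,0,0,0,0,48]])

```text
clock: 35.0
tcp_pos: [616.6, 117.9, 95.7]
orientation: [0.983, 0.186, -0.002, 0.0]
wrist_force: [-0.2, 0.0, -0.0]
finger_gap: 57.7
gripper_force: 64.3
```

>>> servo_tool(steps=[[0.132,-0.213,0,0,0,0,48],[0.132,-0.213,0,0,0,0,48],[0,0,0.1,0,0,0,48],[0,0,0.1,0,0,0,48],[0,0,0.05,0,0,0,48],[0,0,0,0,0,0,48],[0,0,0,0,0,0,48],[0,0,0,0,0,0,48]])

```text
clock: 35.8
tcp_pos: [632.1, 190.7, 60.5]
orientation: [0.983, 0.184, 0.001, 0.0]
wrist_force: [1.1, -0.3, 0.2]
finger_gap: 57.9
gripper_force: 64.3
```

```bash
python3 - <<'E'
from h import *
s=robot.read_state(); z=s['tcp_pos'][2]
im,s=look('w24.png',[('oblong_lid_mid',z+10,s['tcp_pos'])])
def B(c,l,w,a,z): return np.array([[c[0]+i*l*np.cos(a)-j*w*np.sin(a),c[1]+i*l*np.sin(a)+j*w*np.cos(a),z] for i in(-1,1) for j in(-1,1)])
a=np.radians(21.3); im=robot.get_image('side'); save(im,'s7.png')
for n,P in (('can',np.r_[B((633.3,191.9),55,25,a,0),B((633.3,191.9),55,25,a,45)]),('lid',np.r_[B(s['tcp_pos'],60,30,a,z+1),B(s['tcp_pos'],60,30,a,z+10)])):
    q=project(im,P); print(n,np.round(np.r_[q.min(0),q.max(0)],1))
for n in ('oblong_lid_mid','box_canister_rim'):
    for d in robot.silhouettes(im,n)[:2]: print('  ',n,round(d['confidence'],2),np.round(d['box'],1))
b=cv2.imread('pics/s7.png')[150:230,270:380]; a=cv2.imread('pics/w24.png')
cv2.imwrite('pics/c24.png',np.hstack([cv2.resize(b,(400,300)),cv2.resize(a,(400,300))]))
E
```

```text
35.8 [632.1 190.7  60.5] yaw 21.3
can [293.9 180.2 345.3 214.1]
lid [289.9 169.4 347.9 189.2]
   oblong_lid_mid 0.67 [289.5 169.1 349.6 192.4]
   box_canister_rim 0.75 [292.6 182.4 344.4 213.4]
```

View pics/c24.png

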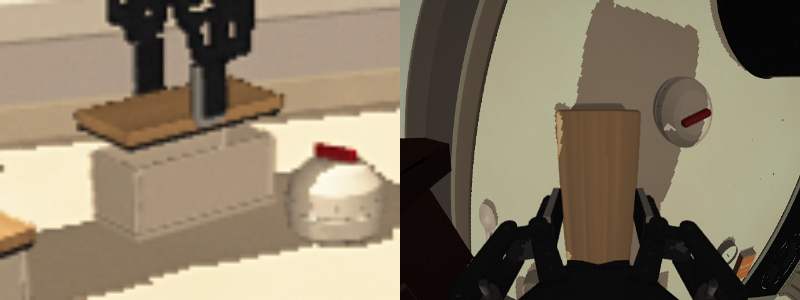

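The lid is above the box canister and square to it, and the timer is clear. Lowering.

>>> servo_tool(steps=[[0,-0.005,0.03,0,0,0,48],[0,0,0.03,0,0,0,48],[0,0,0.015,0,0,0,48],[0,0,0.008,0,0,0,48],[0,0,0.008,0,0,0,48],[0,0,0,0,0,0,48],[0,0,0,0,0,0,48]])

```text
clock: 36.75
tcp_pos: [630.6, 192.1, 46.9]
orientation: [0.983, 0.185, -0.001, 0.0]
wrist_force: [-3.8, -0.6, 5.0]
finger_gap: 57.4
gripper_force: 65.0
```

>>> servo_tool(steps=[[0,0,-0.003,0,0,0,61],[0,0,0,0,0,0,65],[0,0,0,0,0,0,69],[0,0,0,0,0,0,70],[0,0,0,0,0,0,70],[0,0,-0.1,0,0,0,70],[0,0,-0.2,0,0,0,70],[0,0,-0.2,0,0,0,70],[-0.25,0,-0.1,0,0,0,70],[-0.25,0,-0.1,0,0,0,70],[0,0,0,0,0,0,70],[0,0,0,0,0,0,70]])

```text
clock: 37.95
tcp_pos: [561.7, 164.9, 153.3]
orientation: [0.983, 0.185, 0.002, -0.0]
wrist_force: [0.9, 0.6, 0.7]
finger_gap: 69.8
gripper_force: 0.0
```

```bash
python3 - <<'E'
from h import *
im,s=look('w25.png',[('oblong_lid_mid',57,(633,192)),('box_canister_rim',45,(633,192)),('egg_timer',30,(710,131))])
im=robot.get_image('side'); save(im,'s8.png'); im=robot.get_image('scene'); save(im,'c8b.png')
a=cv2.imread('pics/s8.png')[160:300,200:400]; b=cv2.imread('pics/c8b.png')[190:350,240:450]
cv2.imwrite('pics/fin.png',np.hstack([cv2.resize(a,(400,280)),cv2.resize(b,(400,280))]))
E
```

```text
37.95 [561.7 164.9 153.3] yaw 21.3
oblong_lid_mid 0.93 rect c [631.7 193.1] size [120.2  60.7] long axis deg 21.6 circ [631.3 192.3 131.9]
egg_timer 0.82 rect c [712.3 132.3] size [62.1 60.1] long axis deg -68.9 circ [712.5 132.5  65.2]
```

View pics/fin.png

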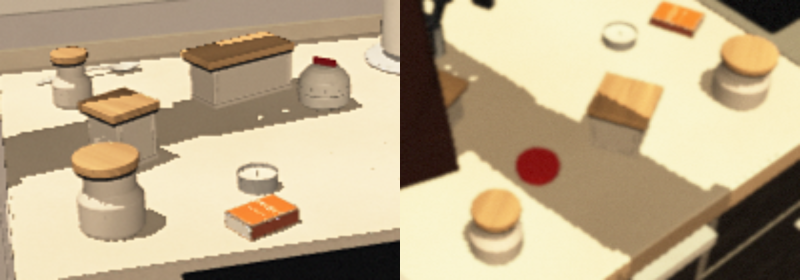

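All four lids lie flat and centred on their canisters. The timer, tealight and red disc have not moved. Handing in.

```bash
python3 -c "
from workcell import robot
print(robot.job_done())"
```

```text
the job is handed in; nothing more can be done
None
```

All four lids lie flat on their matching canisters, measured within about 2 mm of centre, and the job was handed in at about 38 s with the timer, tealight and red look-alike untouched.

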